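# Clamp the grooved probe and lock it

## Task

Set the bottle that stands in front of the rod clamp aside, upright on the worktop. Slide the probe with the ring groove round its stem into the clamp, past the spring plunger, until its handle meets the clamp's face, let go of it, and then roll the thumbwheel on top of the clamp to its stop to lock it. Leave the thick-stemmed probe, the flasks and the tip box where they are.

Things in the scene. Friction and masses are not known exactly. Their poses are not given: they have to be found in the camera images.
- clamp: Fixed aluminium rod clamp; origin under its centre on the worktop. Block 70 mm long (x), 60 wide (y), 90 high, bore right through along x; x points the way the probe enters, z up. Feet 8 mm high stand out 24 mm before and behind. On the -y side a plunger housing stands out 20 mm, 5 mm before the centre, and the plunger's thin tail beyond it, to 36 mm out of the block (42 when pressed).
- clamp_mouth (a point): Centre of the bore's mouth in the clamp's front face, 35 mm before the clamp's centre and 55 mm above the worktop; the bore is round, 18.4 mm wide. Axes as the clamp's: x runs along the bore, into the clamp. The feet under the mouth are 8 mm high.
- plunger (a joint): Side spring plunger, its nose across the bore 30 mm behind the mouth; m pressed back: 0 free (nose near the bore's middle), about 0.005 while the stem's full 16 mm passes, 0.0005 to 0.003 once dropped into the groove of the seated probe. It pushes with 2 to 4.5 N; sliding the probe past it takes some 5 N.
- wheel_top (a point): Top of the thumbwheel's rim, 108 mm up, over the clamp's centre; axes as the clamp's. Black knurled wheel, 40 mm in diameter, 12 mm wide, axle along y, showing out of the block's top between two cheeks (outer faces 27 mm apart, 44 mm long) that end 7 mm below the wheel's top: it cannot be pinched; press a fingertip on it from above with about 5 N and drag.
- lock_wheel (a joint): Turn of the thumbwheel, rad: starts between 0 and 0.4; stop (locked) at 2.0. Dragging its top along the clamp's +x (from the mouth towards the back) raises it, 1 rad per 20 mm of rim; about 1 N moves it and it stays where left. It lifts a bolt into the groove of a fully seated probe; turned too early, the bolt blocks the bore.
- probe_grip (a point): Centre of the handle of the probe to be clamped, on the stem's axis, 13 mm up as it lies flat. Grey handle with three black bands, 85 mm long (x), 26 wide, 26 high, its ends 42.5 mm either way; +x points to the stem's tip. 0.17 to 0.35 kg, balance point in the handle. Fully home this point is 42.5 mm before clamp_mouth on the bore's axis (it may sag 1 to 3 mm).
- probe_tip (a point): Tip of that probe's steel stem, 132.5 mm ahead of probe_grip. The stem is round, 16 mm in diameter, 90 mm long; its last 18 mm taper to a round nose; a rounded ring groove 20 mm wide and 4.5 mm deep is centred 30 mm in front of the handle. Fully home the tip stands 20 mm out of the clamp's back.
- thick_probe_grip (a point): Centre of the handle of the other probe, 13 mm up (same handle, length and axes); its plain 21 mm stem has no groove and does not fit the bore. The two may lie in either place.
- bottle_mid (a point): Centre, 52 mm up, of a loose clear reagent bottle with a blue screw cap, standing before the clamp's mouth: body 56 mm in diameter, whole height 104 mm, cap 39 mm in diameter from 65 to 104 mm up. About 0.12 kg.
- flask_near_mid (a point): Middle, 70 mm up, of a loose plugged conical flask beside the way to the clamp, on the clamp's -y side: 63 mm wide at the foot, 31 mm at neck and plug, 139 mm high.
- flask_far_mid (a point): Middle, 70 mm up, of a second such flask on the clamp's +y side of the way, 137 mm high.
- tip_box_mid (a point): Middle, 34 mm up, of a loose green pipette tip box behind the clamp, 86 x 121 x 67 mm (x, y, z).
Not all that is in view belongs to the job. What is shaped like the part that bears bottle_mid but pink is not meant.

How it is judged:
By the outcome, as a careful person would: the job done as asked, in the order asked, and still so for the second after the job is handed in, with the robot touching nothing.
It also fails if it takes over 72 s, if anything falls off the work surface, if the arm or the gripper's body presses on something with over 40 N, if the wrist force passes 120 N, or if a joint passes its speed limit or range.

## Robot

A 6-joint arm with a two-finger parallel gripper is mounted at the origin on a cart in front of the work surface, level with it; the furniture and walls round the work are solid. World frame = base frame: x ahead of the robot, y to its left, z up, the work surface at z = 0. Lengths are in m, angles in rad, forces in N, time in s.
With the tool pointing down it reaches from about 0.4 to 0.825 m from the base axis. Payload 7 kg.
Tool frame: the origin (TCP) lies on the centre line of the jaws, within the pads' length; the fingertips stand 25 mm ahead of it and the grasp point (between the pads) lies 6 mm ahead of it; z points along the fingers, y is the direction in which the jaws open and shut (so a half turn about z gives the same grasp; the last joint's range is limited). The gripper opens to 88 mm and grips with 3 to 60 N. Pads are 19 mm wide; open, the fingers measure 130 mm over their backs; the gripper's body (78 mm by 193 mm) begins 47 mm behind the grasp point.
Start: joints at [-0.973, 0.359, 0.012, 0, -1.224, -0.288], TCP at [0.206, -0.643, 0.252] pointing down, gripper open.
Joint ranges: [-3.07, 3.07], [-1.43, 2.12], [-1.02, 1.25], [-3.03, 1.67], [-3.05, -0], [-3.03, 3.03]. Speed limits (rad/s): [2.39, 2.39, 3.01, 3.14, 3.14, 3.14].

## Interface

Orientations are given as [roll, pitch, yaw] about the fixed x, y, z axes, in that order (R = Rz(yaw) Ry(pitch) Rx(roll)).
In Python, from station import * gives the robot as it stands. The module is installed in compiled form; this text tells all that it offers.
- The arm moves only by the tool step_arm, never from a script. Its argument "commands" is text: rows parted by semicolons, each of 6 numbers parted by spaces: the shift along the tool's x, y, z in mm, then the turn, a rotation vector about the tool's x, y, z in rad. A call has 1 to 8 rows; each row shifts and turns the commanded pose from where the row before left it, along the tool's axes as they then stand; what a row does not reach is not made up. A row lasts 1/8 s, in which the tool goes at most 62.5 mm and 10.7 degrees, less where a joint would pass 70% of its speed; a pose out of reach is approached as far as the arm can. A call is refused whole if a number of a shift passes 62.5 or a number of a turn 0.188, either way. A call with a gripper value outside its range is refused whole. "jaw" is the finger opening in mm, from 0 to 87.6, set as the call begins (left out, the last holds). The fingers move at their own pace and stop on an object; "grip_force" is the grip in N (left out, the last holds). Time passes only in rows, so rows that do not move let the fingers close. It gives the time, the measured TCP pose, the force and the opening at its end, in the units of the state.
- get_state(): the state, without advancing time (a new reading comes with each control period).
- grab_frame(name): name is "side" or "top" or "wrist"; returns a dict with "frame" (420x560x3 uint8, red, green, blue), "fovy" (degrees; the focal length in pixels is half the picture's height over the tangent of half this angle, whatever the lens; pixels are square), "cx", "cy" (the principal point, pixels), "rvec" (rotation vector, rad) and "tvec" (3), from world to camera coordinates, as OpenCV has them; the wrist camera has in their place "tool_from_camera" (4x4, takes a point from camera to tool coordinates, whose origin is the TCP and whose axes are the flange's). Camera axes: x right, y down, z forward; pixel columns grow to the right and rows downward; lengths in m; the calibration is good to about 2 mm. A picture is of the moment at which its call begins: read the wrist's pose just before it. There is no depth.
- job_done(): hands the job in, once; it reports no verdict.
Trained networks look in a picture, given as the dict that the camera call returned (one of the last four; its "shot" number tells which), for a name from the list of things; names that differ only in an ending like _2 or _b are one class to them, and where a whole thing is asked for, a point or a joint stands for the part that bears it (a point fixed in the world has none). Each returns a list of dicts, best first, with "conf" (0 to 1); they miss things now and then, are a little off and sometimes report something else, mostly with a low value. They report only what shows in the picture. A call takes as long as a camera call. They do not tell look-alikes from the thing itself.
- recognise(picture, name): "pixel" ([column, row] in pixels, amid what is visible of it).
The state is a dict: "t": time; "q": joint angles; "qd": joint speeds; "joint_efforts": joint torques, N m; "eef_pos": TCP position; "ee_rot": TCP orientation; "force": force on the tool from outside, world axes, zero at the start; "moment": the same for the moment, N m; "width": finger opening in m.
Only numpy, scipy, OpenCV 4.12 (cv2) and the standard library are available. Lean on these libraries where they do the work, as an engineer would, in place of code of your own. Each camera call takes 0.05 s, during which the arm holds its last target.

## Working session

There is one attempt and no reset: what is moved stays moved. The work goes in short steps, Python scripts to look and compute and a tool call to move; the robot and the scene stay as the last step left them, time stands still between calls to the robot, and variables do not carry over. Pictures are saved under pics/ and viewed, and the job is handed in when it is done.

Besides the shell and the picture viewer there is one more tool, called as a command line: name --argument value ..., lists and objects as JSON in quotes. step_arm: Moves the arm, as the interface text tells. Its arguments: {"type":"object","properties":{"commands":{"type":"string"},"jaw":{"type":"number"},"grip_force":{"type":"number"}},"required":["commands"]}

```bash
mkdir -p pics
cat > h.py <<'E'
from station import *
import numpy as np, cv2
from scipy.spatial.transform import Rotation as R
def save(p,n): cv2.imwrite('pics/'+n+'.png',p['frame'][:,:,::-1])
def K(p):
    f=p['frame'].shape[0]/2/np.tan(np.radians(p['fovy'])/2); return np.array([[f,0,p['cx']],[0,f,p['cy']],[0,0,1]])
def cam(p,s=None):
    # returns R,t world->cam
    if 'rvec' in p: return cv2.Rodrigues(np.array(p['rvec'],float))[0],np.array(p['tvec'],float).ravel()
    T=np.eye(4);T[:3,:3]=R.from_euler('xyz',s['ee_rot']).as_matrix();T[:3,3]=s['eef_pos']
    M=np.linalg.inv(T@np.array(p['tool_from_camera']));return M[:3,:3],M[:3,3]
def ray(p,px,s=None):
    r,t=cam(p,s);d=r.T@np.linalg.inv(K(p))@np.array([px[0],px[1],1.]);return -r.T@t,d/np.linalg.norm(d)
def atz(p,px,z,s=None):
    c,d=ray(p,px,s);return c+d*(z-c[2])/d[2]
def proj(p,X,s=None):
    r,t=cam(p,s);v=K(p)@(r@np.array(X,float)+t);return v[:2]/v[2]
def tri(rays):
    A=np.zeros((3,3));b=np.zeros(3)
    for c,d in rays:
        P=np.eye(3)-np.outer(d,d);A+=P;b+=P@c
    return np.linalg.solve(A,b)
E
python3 - <<'E'
from h import *
s=get_state();print(s)
for n in('side','top','wrist'):
    s=get_state();p=grab_frame(n);save(p,n+'0')
    print(n,p['fovy'],p['cx'],p['cy'],p.get('rvec'),p.get('tvec'),p.get('tool_from_camera'),p['shot'])
    for k in ['clamp','clamp_mouth','wheel_top','probe_grip','probe_tip','thick_probe_grip','bottle_mid','flask_near_mid','flask_far_mid','tip_box_mid']:
        try:print(k,[(np.round(x['pixel']),round(x['conf'],2)) for x in recognise(p,k)][:4])
        except Exception as e:print(k,e)
E
```

```text
{'t': 0.0, 'q': array([-9.72896642e-01,  3.59393331e-01,  1.10845144e-02, -3.35313664e-04,
       -1.22409713e+00, -2.88084227e-01]), 'qd': array([ 7.81376339e-05,  7.22801713e-04, -5.72005409e-04, -8.12751438e-04,
        1.16469352e-03,  5.75006817e-04]), 'joint_efforts': array([-5.81727954e-05, -5.82714736e+01,  2.93064737e+01,  6.99727044e+00,
        6.98617485e-03, -1.70139865e-04]), 'eef_pos': array([ 0.20563052, -0.64246108,  0.25063232]), 'ee_rot': array([ 3.13995980e+00, -1.55132759e-04, -2.83189126e+00]), 'force': array([ 0.40259512, -0.76545789,  0.70088969]), 'moment': array([-0.01668837,  0.04051562, -0.00967252]), 'width': 0.08765379643316219}
side 55.11021559829441 275.64107647953796 212.781162744823 [ 0.23110671 -2.66926401  1.43154199] [0.53889726 0.11239671 1.06271164] None 1
clamp [(array([278., 187.]), 0.77)]
clamp_mouth [(array([302., 296.]), 0.65), (array([281., 187.]), 0.61)]
wheel_top [(array([278., 181.]), 0.7), (array([321., 201.]), 0.34)]
probe_grip [(array([305., 297.]), 0.72)]
probe_tip [(array([305., 298.]), 0.88)]
thick_probe_grip [(array([241., 295.])
[... 615 characters left out ...]
300., 269.]), 0.92), (array([390., 238.]), 0.86), (array([325., 211.]), 0.65)]
flask_near_mid [(array([345., 249.]), 0.9)]
flask_far_mid [(array([324., 174.]), 0.65)]
tip_box_mid [(array([417., 180.]), 0.93)]
wrist 62.759223524627565 281.11892550323944 204.25315308899962 None None [[-1.17334012e-03 -9.62702508e-01 -2.70559612e-01  7.34872424e-02]
 [ 9.99999239e-01 -1.02673209e-03 -6.83404550e-04  5.90770618e-04]
 [ 3.80123039e-04 -2.70560208e-01  9.62702981e-01 -1.32819709e-01]
 [ 0.00000000e+00  0.00000000e+00  0.00000000e+00  1.00000000e+00]] 3
clamp []
clamp_mouth []
wheel_top []
probe_grip []
probe_tip []
thick_probe_grip []
bottle_mid []
flask_near_mid []
flask_far_mid []
tip_box_mid []
```

Run:
```python
import cv2
for n,(x,y,w,h) in {'side':(200,120,180,210),'top':(150,120,310,190)}.items():
    a=cv2.imread(f'pics/{n}0.png')[y:y+h,x:x+w]; k=min(800/w,600/h); cv2.imwrite(f'pics/{n}0c.png',cv2.resize(a,None,fx=k,fy=k,interpolation=cv2.INTER_CUBIC))
    print(n,k)
```

```text
side 2.857142857142857
top 2.5806451612903225
```

View pics/side0.png

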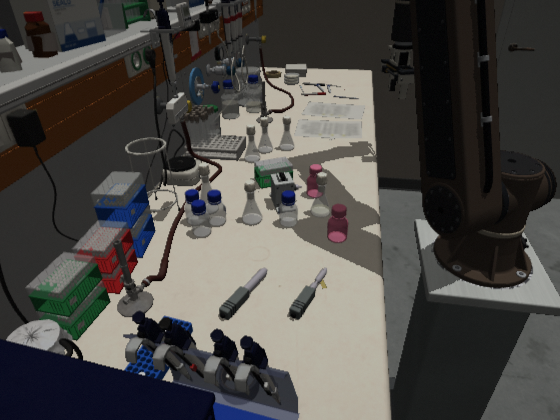

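View pics/top0.png

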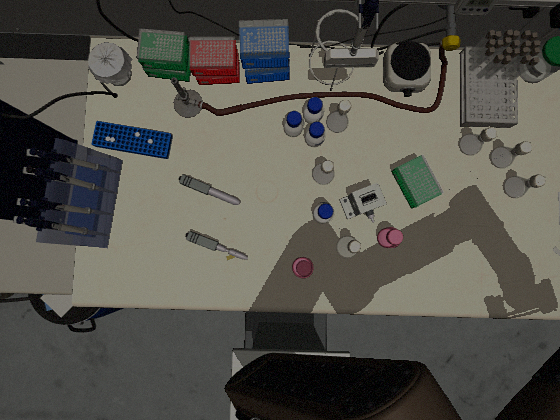

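```bash
ls pics
```

```text
side0.png
side0c.png
top0.png
top0c.png
wrist0.png
```

View pics/top0c.png

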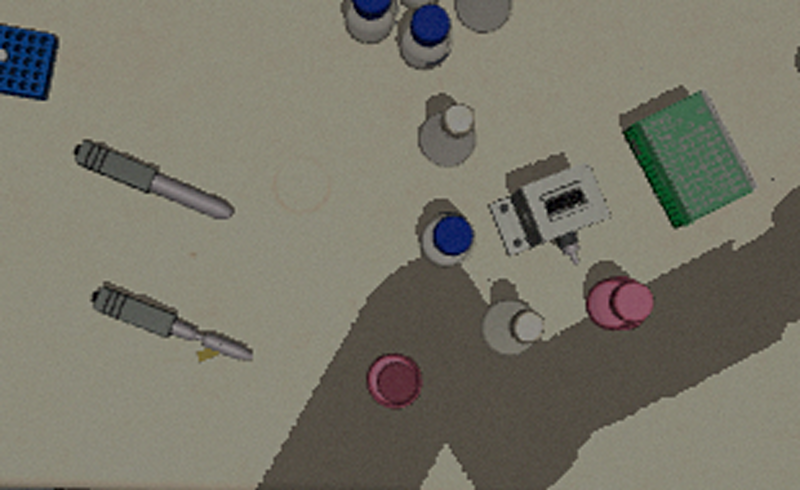

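View pics/side0c.png

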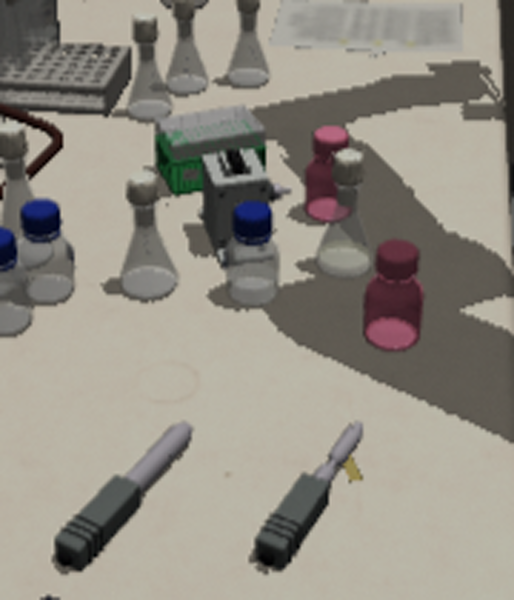

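Run:
```python
from h import *
p=grab_frame('top');q=grab_frame('side')
def T(a,b,z): return np.round(atz(p,(a/2.5806+150,b/2.5806+120),z)[:2],4)
def S(a,b,z): return np.round(atz(q,(a/2.857+200,b/2.857+120),z)[:2],4)
print('cam',ray(p,(280,210))[0],ray(q,(280,210))[0])
print('probe back/front handle, tip T',T(97,297,.013),T(176,322,.013),T(251,354,.013))
print('probe S',S(272,545,.013),S(318,480,.013),S(358,428,.013))
print('thick T',T(78,150,.013),T(155,180,.013),T(232,212,.013))
print('cap T',T(453,236,.104),' S cap',S(253,210,.104),'base S',S(252,290,.0))
print('wheel T',T(566,202,.108),'S',S(238,158,.108))
print('clamp block corners T', [T(a,b,.09) for a,b in((512,190),(590,166),(610,215),(540,245))])
print('feet front T',T(488,206,.008),T(512,254,.008))
print('plunger',T(574,262,.055))
print('flask near plug T',T(528,326,.139),'foot',T(507,328,0),S(345,260,0))
print('flask far plug T',T(459,119,.137),'foot',T(446,140,0))
print('box',T(705,93,.067),T(752,186,.067),T(625,130,.067),T(682,226,.067))
print('pink',T(397,383,.104),T(632,302,.104))
```

```text
cam [0.41799168 0.04334555 1.30651006] [0.36643745 0.90625729 0.69052198]
probe back/front handle, tip T [0.4547 0.2914] [0.4308 0.207 ] [0.3995 0.1267]
probe S [0.451  0.2838] [0.4235 0.2067] [0.396 0.137]
thick T [0.6109 0.3194] [0.5811 0.2358] [0.5492 0.1524]
cap T [ 0.5225 -0.0749]  S cap [ 0.5211 -0.0669] base S [ 0.524  -0.0768]
wheel T [ 0.5593 -0.1859] S [ 0.5528 -0.165 ]
clamp block corners T [array([ 0.572 , -0.1348]), array([ 0.5987, -0.2132]), array([ 0.5496, -0.2338]), array([ 0.5173, -0.1637])]
feet front T [ 0.5643 -0.1212] [ 0.5134 -0.1478]
plunger [ 0.5036 -0.2049]
flask near plug T [ 0.4353 -0.1448] foot [ 0.4346 -0.1448] [ 0.4327 -0.1492]
flask far plug T [ 0.6341 -0.0752] foot [ 0.6359 -0.0754]
box [ 0.6821 -0.3368] [ 0.5864 -0.3851] [ 0.6407 -0.2539] [ 0.5429 -0.313 ]
pink [ 0.3766 -0.0229] [ 0.4624 -0.2529]
```

```bash
cat > plan.py <<'E'
from h import *
from scipy.spatial.transform import Slerp
def rot(yaw,tilt=0): return R.from_euler('xyz',[np.pi,0,yaw])*R.from_rotvec([0,tilt,0])
def plan(pos,r=None,n=None,step=50,ang=.16,start=None):
    s=get_state(); p0=np.array(s['eef_pos']) if start is None else np.array(start[0]); r0=R.from_euler('xyz',s['ee_rot']) if start is None else start[1]
    if r is None: r=r0
    pos=np.array(pos,float)
    a=(r0.inv()*r).magnitude(); d=np.linalg.norm(pos-p0)
    if n is None: n=max(1,int(np.ceil(max(d*1000/step,a/ang))))
    sl=Slerp([0,1],R.concatenate([r0,r])); cp,cr=p0,r0; rows=[]
    for i in range(1,n+1):
        tp=p0+(pos-p0)*i/n; tr=sl([i/n])[0]
        sh=np.round(cr.inv().apply(tp-cp)*1000,1); ro=np.round((cr.inv()*tr).as_rotvec(),3)
        rows.append(' '.join('%g'%v for v in [*(sh+0.),*(ro+0.)])); cp=cp+cr.apply(sh/1000); cr=cr*R.from_rotvec(ro)
    for i in range(0,n,8): print('; '.join(rows[i:i+8]))
    return cp,cr
E
python3 - <<'E'
from plan import *
plan([.505,-.08,.29],rot(-2.77),step=46)
E
```

```text
-32.6 31.8 -2.7 0 0 -0.004; -32.8 31.6 -2.8 0 0 -0.005; -32.9 31.5 -2.7 0 0 -0.004; -33 31.3 -2.8 0 0 -0.005; -33.2 31.2 -2.7 0 0 -0.004; -33.3 31.1 -2.8 0 0 -0.004; -33.4 30.9 -2.7 0 0 -0.005; -33.6 30.7 -2.8 0 0 -0.004
-33.7 30.6 -2.7 0 0 -0.005; -33.8 30.5 -2.8 0 0 -0.004; -34 30.3 -2.7 0 0 -0.005; -34.2 30.1 -2.8 0 0 -0.004; -34.2 30 -2.7 0 0 -0.004; -34.4 29.9 -2.7 0 0 -0.005
```

step_arm --commands "-33 32 -3 0 0 -0.004; -33 32 -3 0 0 -0.005; -33 31 -3 0 0 -0.004; -33 31 -3 0 0 -0.005; -33 31 -3 0 0 -0.004; -33 31 -3 0 0 -0.004; -33 31 -3 0 0 -0.005; -34 31 -3 0 0 -0.004"

```text
t: 2.75
eef_pos: [0.3775, -0.32, 0.276]
ee_rot: [-3.141, 0.001, -2.797]
force: [0.6, 0.0, 0.3]
width: 0.0876
```

step_arm --commands "-34 31 -3 0 0 -0.004; -34 30 -3 0 0 -0.004; -34 30 -3 0 0 -0.005; -34 30 -3 0 0 -0.004; -34 30 -3 0 0 -0.005; -34 30 -3 0 0 -0.004; 0 0 0 0 0 0; 0 0 0 0 0 0"

```text
t: 3.75
eef_pos: [0.5051, -0.0806, 0.2934]
ee_rot: [3.142, -0.0, -2.77]
force: [-0.3, -0.7, -0.8]
width: 0.0873
```

Run:
```python
from h import *
s=get_state();p=grab_frame('wrist');save(p,'w1');print(s['t'],s['q'],s['eef_pos'],s['ee_rot'])
np.savez('w1.npz',pos=s['eef_pos'],rot=s['ee_rot'])
for k,z in [('clamp',.09),('wheel_top',.108),('bottle_mid',.08),('flask_near_mid',.07),('flask_far_mid',.07),('tip_box_mid',.067)]:
    print(k,[(np.round(x['pixel']),round(x['conf'],2),np.round(atz(p,x['pixel'],z,s),3)) for x in recognise(p,k)][:4])
```

```text
3.75 [ 2.26222865e-01  6.08055444e-02 -2.75054949e-01 -3.79461459e-05
 -1.23530590e+00 -1.42555148e+00] [ 0.50505952 -0.08055591  0.29344626] [ 3.14150364e+00 -3.60983821e-04 -2.77013742e+00]
clamp [(array([177., 184.]), 0.72, array([ 0.543, -0.177,  0.09 ]))]
wheel_top [(array([176., 184.]), 0.92, array([ 0.537, -0.174,  0.108]))]
bottle_mid [(array([281., 194.]), 0.68, array([ 0.517, -0.076,  0.08 ])), (array([137.,  76.]), 0.62, array([ 0.459, -0.244,  0.08 ]))]
flask_near_mid [(array([248.,  92.]), 0.96, array([ 0.434, -0.142,  0.07 ]))]
flask_far_mid [(array([244., 265.]), 0.76, array([ 0.612, -0.084,  0.07 ]))]
tip_box_mid []
```

View pics/w1.png

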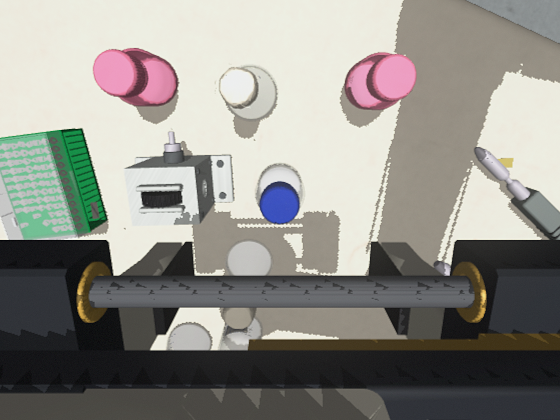

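Run:
```python
import cv2
a=cv2.imread('pics/w1.png')[120:240,100:320]; cv2.imwrite('pics/w1c.png',cv2.resize(a,None,fx=3.6,fy=3.6,interpolation=cv2.INTER_CUBIC))
```

```text
(no output)
```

View pics/w1c.png

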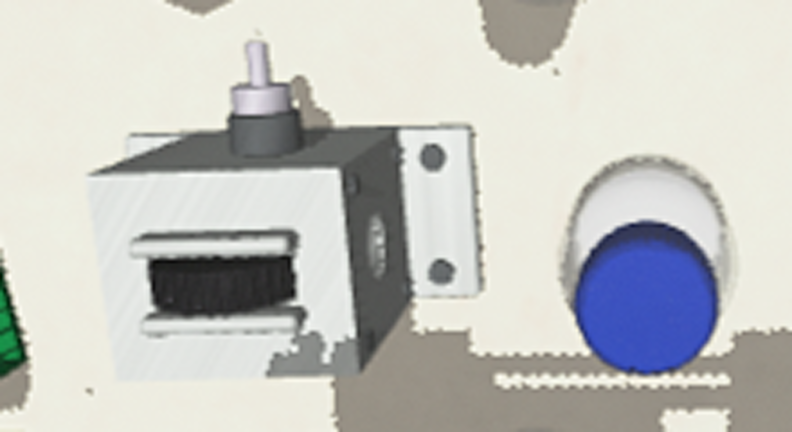

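Run:
```python
from h import *
from scipy.optimize import least_squares
d=np.load('w1.npz');s=dict(eef_pos=d['pos'],ee_rot=d['rot'])
p=grab_frame('wrist') # same pose
print(get_state()['eef_pos']-d['pos'])
f=lambda a,b:(a/3.6+100-.36,b/3.6+120-.36)
obs=[((-.035,-.03,.09),f(342,168)),((.035,-.03,.09),f(90,175)),((-.035,.03,.09),f(358,372)),((.035,.03,.09),f(116,380)),((-.059,-.03,.008),f(472,127)),((-.059,.03,.008),f(481,294)),((-.035,0,.055),f(377,246)),((-.005,-.066,.055),f(257,42))]
def w(v,X): c,q=np.cos(v[2]),np.sin(v[2]);return [v[0]+c*X[0]-q*X[1],v[1]+q*X[0]+c*X[1],X[2]+(v[3] if len(v)>3 else 0)]
fun=lambda v:np.concatenate([proj(p,w(v,X),s)-np.array(o) for X,o in obs])
for v0 in([.555,-.18,-1.2],[.555,-.18,-1.2,0]):
    r=least_squares(fun,v0);print(np.round(r.x,4),np.round(r.fun,1))
# bottle: cap centre top
print(atz(p,f(647,300),.104,s))
print('base edge',atz(p,f(565,260),0.02,s),atz(p,f(738,260),0.02,s))
```

```text
[ 5.75438965e-05 -5.32413866e-04  2.00317913e-04]
[ 0.5606 -0.1868 -1.1756] [-0.2  0.2 -1.1  0.1  0.7  1.3  0.3  0.7 -0.2  0.   0.4  1.3  0.3  0.3
 -0.1 -3.4]
[ 0.5626 -0.1882 -1.1751 -0.0069] [-0.5  0.5  0.1  0.3  0.4  0.4  1.3 -0.2 -1.   0.4 -0.4  0.9 -0.1  0.1
  0.1 -2.4]
[ 0.52020175 -0.07604023  0.104     ]
base edge [ 0.53898788 -0.09887308  0.02      ] [ 0.51788423 -0.04451798  0.02      ]
```

Run:
```python
from plan import *
plan([.521,-.0755,.091],rot(-2.746),step=40)
```

```text
-2.8 -0.1 33.8 0 0 -0.004; -2.8 -0.1 33.7 0 0 -0.005; -2.8 -0.1 33.8 0 0 -0.004; -2.8 -0.1 33.8 0 0 -0.004; -2.8 -0.2 33.8 0 0 -0.004; -2.8 -0.1 33.7 0 0 -0.005
```

step_arm --commands "-8 -0.4 34 0 0 -0.012; -8 -0.4 34 0 0 -0.012; -1 0 34 0 0 0; 0 0 34 0 0 0; 0 0 34 0 0 0; 0 0 32.5 0 0 0; 0 0 0 0 0 0" --jaw 62

```text
t: 5.03
eef_pos: [0.5197, -0.0756, 0.0891]
ee_rot: [3.141, -0.005, -2.747]
force: [-0.3, 0.1, -0.1]
width: 0.062
```

step_arm --commands "0 0 0 0 0 0; 0 0 0 0 0 0; 0 0 0 0 0 0; 0 0 0 0 0 0; 0 0 0 0 0 0; 0 0 0 0 0 0" --jaw 30 --grip_force 20

```text
t: 5.78
eef_pos: [0.5222, -0.075, 0.0921]
ee_rot: [-3.141, 0.002, -2.746]
force: [-0.6, -0.7, 7.2]
width: 0.0385
```

Run:
```python
from plan import *
s=get_state();print(s['width'],s['force'],s['eef_pos'])
c=plan([.521,-.0755,.22],n=4)
c=plan([.63,.08,.22],n=5,start=c)
c=plan([.63,.08,.094],n=4,start=c)
```

```text
0.03850076967075038 [-0.55437073 -0.74521521  7.24499499] [ 0.52219427 -0.07501626  0.09213443]
0.3 0 -32 0 0 0; 0.2 0 -31.9 0 0 0; 0.3 -0.1 -32 0 0 0; 0.3 0 -32 0 0 0
-32.1 20.3 0.1 0 0 0; -32.1 20.3 0 0 0 0; -32.1 20.3 0.1 0 0 0; -32.1 20.4 0 0 0 0; -32.1 20.3 0.1 0 0 0
0.1 0 31.5 0 0 0; 0 0 31.5 0 0 0; 0.1 0 31.5 0 0 0; 0 0.1 31.5 0 0 0
```

step_arm --commands "0 0 -20 0 0 0; 0 0 -36 0 0 0; 0 0 -36 0 0 0; 0 0 -36 0 0 0; 0 0 0 0 0 0"

```text
t: 6.4
eef_pos: [0.5227, -0.0749, 0.222]
ee_rot: [-3.14, 0.005, -2.747]
force: [-0.6, -0.6, -1.2]
width: 0.0385
```

step_arm --commands "-20 12 0 0 0 0; -35 22 0 0 0 0; -35 22 0 0 0 0; -35 22 0 0 0 0; -24 16 0 0 0 0; -11.5 7.5 0 0 0 0; 0 0 0 0 0 0; 0 0 0 0 0 0"

```text
t: 7.4
eef_pos: [0.6299, 0.0798, 0.2186]
ee_rot: [3.141, -0.001, -2.747]
force: [-0.2, 0.3, -1.9]
width: 0.0384
```

Run:
```python
from plan import *
s=get_state();print(s['t'],s['width'],s['force'],s['eef_pos'])
p=grab_frame('side');save(p,'s2')
```

```text
7.4 0.03844248458766891 [-0.24168396  0.3393551  -1.94122039] [0.62986903 0.07982882 0.21859869]
```

View pics/s2.png

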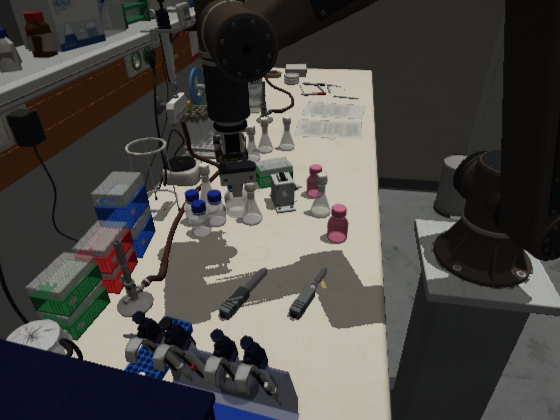

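step_arm --commands "0 0 20 0 0 0; 0 0 36 0 0 0; 0 0 34 0 0 0; 0 0 20 0 0 0; 0 0 10 0 0 0; 0 0 5 0 0 0; 0 0 0 0 0 0; 0 0 0 0 0 0"

```text
t: 8.45
eef_pos: [0.631, 0.0805, 0.095]
ee_rot: [-3.141, 0.002, -2.747]
force: [-0.5, -0.2, -1.1]
width: 0.0384
```

step_arm --commands "0 0 1.5 0 0 0; 0 0 1 0 0 0; 0 0 0.5 0 0 0; 0 0 0 0 0 0"

```text
t: 8.95
eef_pos: [0.6309, 0.0804, 0.0922]
ee_rot: [-3.141, 0.001, -2.746]
force: [-1.8, 1.0, 6.6]
width: 0.039
```

Touching. Release.

step_arm --commands "0 0 0 0 0 0; 0 0 0 0 0 0; 0 0 0 0 0 0; 0 0 0 0 0 0" --jaw 60

```text
t: 9.45
eef_pos: [0.6305, 0.0803, 0.0909]
ee_rot: [3.142, -0.0, -2.747]
force: [-0.1, 0.5, 0.2]
width: 0.0598
```

step_arm --commands "0 0 -20 0 0 0; 0 0 -36 0 0 0; 0 0 -40 0 0 0; 0 0 -50 0 0 0; 0 0 -40 0 0 0; 0 0 0 0 0 0"

```text
t: 10.2
eef_pos: [0.6321, 0.0807, 0.2813]
ee_rot: [-3.141, 0.007, -2.746]
force: [-0.8, 0.2, -1.6]
width: 0.0602
```

Run:
```python
from plan import *
s=get_state();print(s['t'],s['q'],s['eef_pos'])
p=grab_frame('wrist');save(p,'w3')
# view pose near probe: tool x along stem yaw -1.89; camera is +x 73 of tool
c=plan([.44,.24,.28],rot(-1.89),step=45)
```

```text
10.2 [ 4.33289753e-01  2.76399218e-01 -3.81396505e-02  1.02239604e-03
 -1.24931050e+00 -1.60928043e+00] [0.63207069 0.08069518 0.28129237]
19.2 36.8 -0.3 0 0.001 -0.143; 13.7 39.1 -0.2 0 0 -0.143; 8 40.7 -0.3 -0.001 0.001 -0.142; 2.2 41.4 -0.2 0 0 -0.143; -3.7 41.3 -0.2 0 0.001 -0.143; -9.6 40.3 -0.2 0 0 -0.143
```

View pics/w3.png

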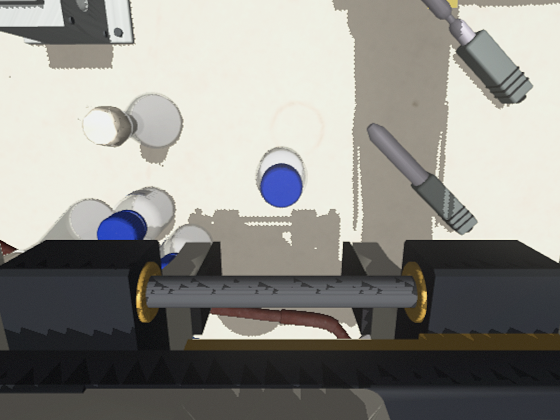

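step_arm --commands "19 37 0 0 0 -0.143; 14 39 0 0 0 -0.143; 8 41 0 0 0 -0.142; 2 41 0 0 0 -0.143; -4 41 0 0 0 -0.143; -10 40 0 0 0 -0.143; 0 0 0 0 0 0; 0 0 0 0 0 0" --jaw 50

```text
t: 11.25
eef_pos: [0.4403, 0.24, 0.2764]
ee_rot: [3.141, -0.001, -1.89]
force: [0.1, -0.4, -1.0]
width: 0.0497
```

Run:
```python
from plan import *
s=get_state();p=grab_frame('wrist');save(p,'w4');print(s['t'],s['q'],s['eef_pos'],s['ee_rot'])
np.savez('w4.npz',pos=s['eef_pos'],rot=s['ee_rot'])
for k in('probe_grip','probe_tip'):
  print(k,[(x['pixel'],x['conf'],atz(p,x['pixel'],.013,s)) for x in recognise(p,k)][:3])
```

```text
11.25 [ 8.91526073e-01  5.40166569e-02 -3.21646347e-01 -3.19093564e-05
 -1.19632272e+00 -1.21089021e+00] [0.4402934  0.23999755 0.27638618] [ 3.14114598e+00 -1.10273530e-03 -1.89017191e+00]
probe_grip [([286.3, 160.2], 0.65, array([0.42921534, 0.22831273, 0.013     ]))]
probe_tip [([286.8, 157.5], 0.56, array([0.4276989 , 0.22553223, 0.013     ]))]
```

View pics/w4.png

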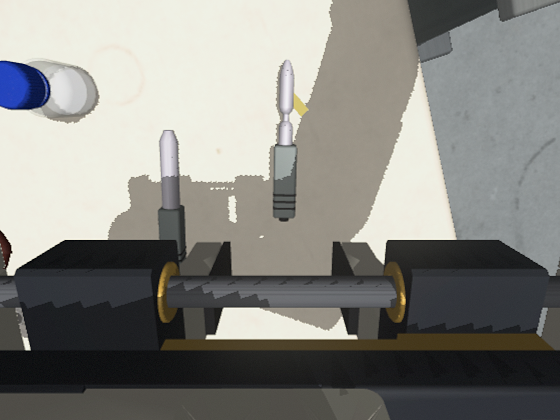

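Run:
```python
from plan import *
d=np.load('w4.npz');s=dict(eef_pos=d['pos'],ee_rot=d['rot']);p=grab_frame('wrist')
tip=atz(p,(287.2,60),.013,s);fr=atz(p,(285.3,145),.026,s);bk=atz(p,(284.3,217),.018,s)
print(tip,fr,bk,np.linalg.norm(tip-fr),np.linalg.norm((tip-bk)[:2]))
v=(tip-bk)[:2];print(np.arctan2(v[1],v[0]));v=(fr-bk)[:2];print(np.arctan2(v[1],v[0]))
for x in(-.0425,0,.0425,.1325): pass
```

```text
[0.39485513 0.12649017 0.013     ] [0.42462713 0.21011726 0.026     ] [0.4524574  0.29137005 0.018     ] 0.08971545239091971 0.17465222298499714
-1.906899973296184
-1.9007872422967955
```

Run:
```python
from plan import *
c=plan([.4509,.2875,.16],rot(-1.904,np.radians(40)),step=45,ang=.1)
c=plan([.4509,.2875,.034],n=4,start=c)
```

```text
-7 0.8 16.7 -0.001 0.1 0.002; -8.6 0.8 15.8 0 0.099 0.001; -10.1 0.8 15 -0.001 0.1 0.002; -11.5 0.9 13.9 0 0.099 0.002; -12.9 0.8 12.6 -0.001 0.1 0.002; -14.1 0.9 11.3 0 0.1 0.001; -15.1 0.9 9.9 -0.001 0.099 0.002
-20.2 0 24.1 0 0 0; -20.3 0 24.2 0 0 0; -20.2 0 24.1 0 0 0; -20.3 0 24.1 0 0 0
```

step_arm --commands "-7 1 16.5 0 0.1 0.002; -8.5 1 16 0 0.1 0.002; -10 1 15 0 0.1 0.002; -11.5 1 14 0 0.1 0.002; -13 1 12.5 0 0.1 0.002; -14 0.5 11.5 0 0.1 0.002; -15 0.5 10 0 0.098 0.002; 0 0 0 0 0 0"

```text
t: 12.45
eef_pos: [0.4502, 0.2872, 0.1564]
ee_rot: [-3.138, -0.705, -1.906]
force: [-0.3, 0.6, -0.2]
width: 0.0499
```

Run:
```python
from plan import *
s=get_state();p=grab_frame('wrist');save(p,'w5');print(s['t'],s['q'],s['eef_pos'],s['ee_rot'])
print((rot(-1.904,np.radians(40)).inv()*R.from_euler('xyz',s['ee_rot'])).as_rotvec())
for x in(-.0425,-.026,0,.0425,.1325): 
    X=np.array([.4383-.327*x,.251-.945*x,.013]); print(x,proj(p,X,s))
```

```text
12.45 [ 1.02996549  0.57904237 -0.11668614  0.13650458 -1.56941919 -1.41355062] [0.45017496 0.28720798 0.15644348] [-3.13770681 -0.70542766 -1.90616539]
[0.0024879  0.00729915 0.00163952]
-0.0425 [279.86762936 326.38486047]
-0.026 [279.88035109 305.18229472]
0 [279.89918568 273.79179269]
0.0425 [279.92714438 227.19465643]
0.1325 [279.97696243 144.16582458]
```

View pics/w5.png

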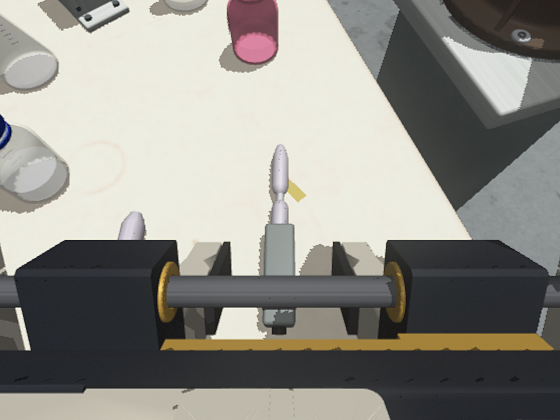

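step_arm --commands "-20 0 24 0 0 0; -22 0 26 0 0 0; -20 0 24 0 0 0; -13 0 15 0 0 0; -4 0 4.5 0 0 0; 0 0 0 0 0 0; 0 0 0 0 0 0"

```text
t: 13.38
eef_pos: [0.4514, 0.2884, 0.0389]
ee_rot: [-3.135, -0.696, -1.907]
force: [0.2, 0.7, 0.7]
width: 0.0501
```

step_arm --commands "-3.5 0 4 0 0 0; -2 0 2.5 0 0 0; -1 0 1.2 0 0 0; 0 0 0 0 0 0"

```text
t: 13.88
eef_pos: [0.451, 0.2878, 0.0276]
ee_rot: [-3.136, -0.698, -1.907]
force: [-0.4, 0.1, 0.1]
width: 0.0499
```

No contact, z 27.6 mm. Grip.

step_arm --commands "0 0 0 0 0 0; 0 0 0 0 0 0; 0 0 0 0 0 0; 0 0 0 0 0 0; 0 0 0 0 0 0; 0 0 0 0 0 0" --jaw 15 --grip_force 50

```text
t: 14.62
eef_pos: [0.4511, 0.2879, 0.0278]
ee_rot: [-3.135, -0.698, -1.907]
force: [0.0, 0.6, 1.4]
width: 0.0257
```

step_arm --commands "6.5 0 -7.5 0 0 0; 13 0 -15 0 0 0; 19 0 -23 0 0 0; 20 0 -24 0 0 0; 0 0 0 0 0 0; 0 0 0 0 0 0"

```text
t: 15.38
eef_pos: [0.4504, 0.2878, 0.1191]
ee_rot: [-3.136, -0.697, -1.907]
force: [0.2, 0.2, -1.6]
width: 0.0259
```

Run:
```python
from plan import *
s=get_state();p=grab_frame('wrist');save(p,'w6');print(s['t'],s['width'],s['q'],s['eef_pos'],s['ee_rot'],s['force'])
q=grab_frame('side');save(q,'s6')
np.savez('w6.npz',pos=s['eef_pos'],rot=s['ee_rot'])
r=R.from_euler('xyz',s['ee_rot']);e=np.array(s['eef_pos'])
# predicted tip if rigid: tool coords at grasp
import math
r0=R.from_euler('xyz',[-3.135,-.698,-1.907]);e0=np.array([.4511,.2879,.0278])
for x in(-.0425,0,.0425,.1325):
    X=np.array([.4383-.327*x,.251-.945*x,.013]); t=r0.inv().apply(X-e0); W=e+r.apply(t);print(x,t,W,proj(p,W,s),proj(q,W))
```

```text
15.375 0.025852081617063427 [ 1.03030318  0.61349359 -0.14797457  0.13695926 -1.49568478 -1.42327828] [0.45036824 0.2878218  0.1190586 ] [-3.13568539 -0.69693292 -1.90676479] [ 0.17082734  0.15918185 -1.62722096]
-0.0425 [-0.01214872  0.00010043  0.00912617] [0.45146428 0.29110155 0.1042623 ] [279.70929964 297.37389351] [294.79190341 282.74651577]
0 [0.02041087 0.00015009 0.03643987] [0.43755854 0.25094192 0.10421689] [279.8481376  212.97996893] [303.81589839 270.72638422]
0.0425 [0.05297045 0.00019976 0.06375356] [0.42365281 0.2107823  0.10417147] [279.96205309 143.73539673] [312.22708282 259.52252789]
0.1325 [0.12192016 0.00030493 0.12159433] [0.39420536 0.12573839 0.10407531] [280.14656477  31.57828577] [328.27994815 238.13980844]
```

View pics/w6.png

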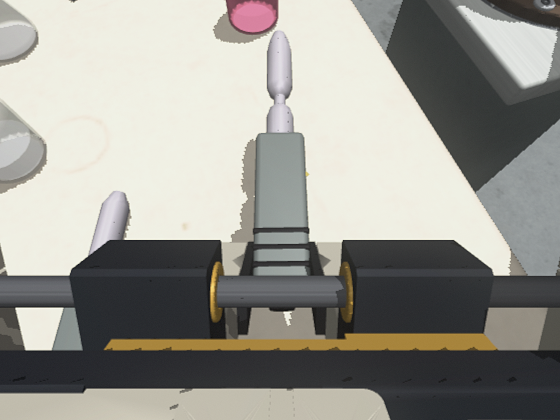

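View pics/s6.png

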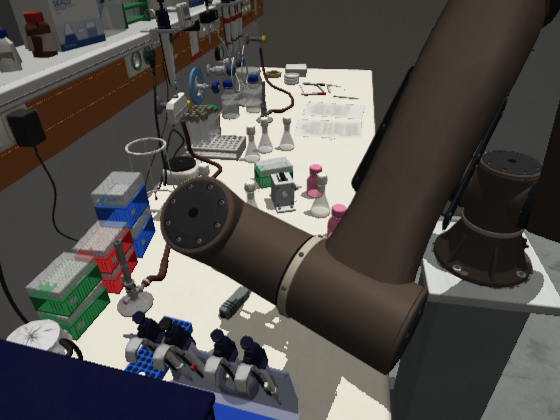

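```bash
cat > ins.py <<'E'
from plan import *
MOUTH=np.array([.5471,-.1545,.055]);YAW=-1.1756
U=np.array([np.cos(YAW),np.sin(YAW),0]);V=np.array([-np.sin(YAW),np.cos(YAW),0])
TIP=np.array([.12192,.0003,.12159]);CEN=np.array([.02041,.00015,.03644])
r6=R.from_euler('xyz',[-3.1357,-.6969,-1.9068])
def RT(phi,dy=0,dp=0): # dp: nose pitch, about V
    return R.from_rotvec(V*dp)*R.from_rotvec(U*phi)*R.from_euler('z',YAW+1.904+dy)*r6
def pose(before,phi=-np.radians(25),z=.055,lat=0,dy=0,dp=0):
    r=RT(phi,dy,dp); tip=MOUTH-U*before+V*lat; tip=tip.copy(); tip[2]=z
    return tip-r.apply(TIP),r
def where():
    s=get_state();r=R.from_euler('xyz',s['ee_rot']);t=np.array(s['eef_pos'])+r.apply(TIP);c=np.array(s['eef_pos'])+r.apply(CEN)
    a=r.apply(TIP-CEN);a/=np.linalg.norm(a)
    d=t-MOUTH;return s,'tip along %.1f lat %.1f z %.1f  axis yawerr %.4f pitch %.4f'%(d@U*1000,d@V*1000,t[2]*1000,np.arctan2(a@V,a@U),np.arcsin(a[2]))
E
python3 - <<'E'
from ins import *
P,r=pose(.060,z=.11);print(P,r.as_euler('xyz'))
c=plan(P,r,step=40,ang=.11)
E
```

```text
[0.46386007 0.06164866 0.1235547 ] [ 2.60065222 -0.62194279 -0.83785973]
20.4 -10.8 16.3 0.018 0.019 -0.102; 21.1 -8.4 16.9 0.017 0.019 -0.102; 21.4 -5.9 17.5 0.018 0.02 -0.102; 21.6 -3.5 17.9 0.018 0.019 -0.103; 21.5 -0.8 18.4 0.018 0.019 -0.102; 21.1 1.6 18.8 0.017 0.019 -0.102; 20.4 4.1 19.2 0.018 0.019 -0.102; 19.5 6.5 19.4 0.018 0.019 -0.102
```

step_arm --commands "20.5 -11 16 0.018 0.019 -0.102; 21 -8.5 17 0.017 0.019 -0.102; 21.5 -6 17.5 0.018 0.02 -0.102; 21.5 -3.5 18 0.018 0.019 -0.103; 21.5 -1 18.5 0.018 0.019 -0.102; 21 1.5 19 0.017 0.019 -0.102; 20.5 4 19 0.018 0.019 -0.102; 19.5 6.5 19.5 0.018 0.019 -0.102"

```text
t: 16.48
eef_pos: [0.4648, 0.0609, 0.1231]
ee_rot: [2.599, -0.621, -0.834]
force: [0.6, -0.2, -1.7]
width: 0.0257
```

step_arm --commands "0 0 0 0 0 0; 0 0 0 0 0 0"

```text
t: 16.73
eef_pos: [0.4651, 0.0622, 0.1234]
ee_rot: [2.603, -0.622, -0.84]
force: [-1.5, 0.9, -2.6]
width: 0.0258
```

Run:
```python
from ins import *
s,w=where();print(w,s['t'],s['width'],s['q'],s['eef_pos'],s['force'])
for n in('wrist','side','top'):
    p=grab_frame(n);save(p,n+'7')
    print(n,proj(p,MOUTH,s),proj(p,np.array(s['eef_pos'])+R.from_euler('xyz',s['ee_rot']).apply(TIP),s))
```

```text
tip along -60.0 lat 1.3 z 109.7  axis yawerr -0.0012 pitch -0.0013 16.725 0.025816709513245568 [ 0.8809597   0.44627763 -0.64507609  0.46258279 -1.21276246 -0.6584264 ] [0.46512742 0.06218584 0.12336776] [-1.52372856  0.8944187  -2.63171905]
wrist [256.0942528  32.096905 ] [280.76601747  30.61400143]
side [284.71634209 192.15084563] [288.87838101 186.1663188 ]
top [353.71635619 204.69131228] [335.10522106 210.50258053]
```

View pics/wrist7.png

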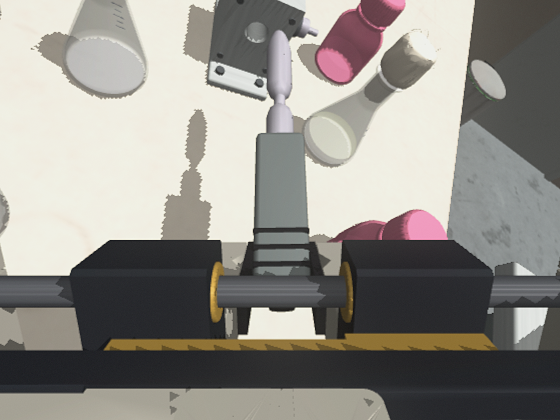

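View pics/side7.png

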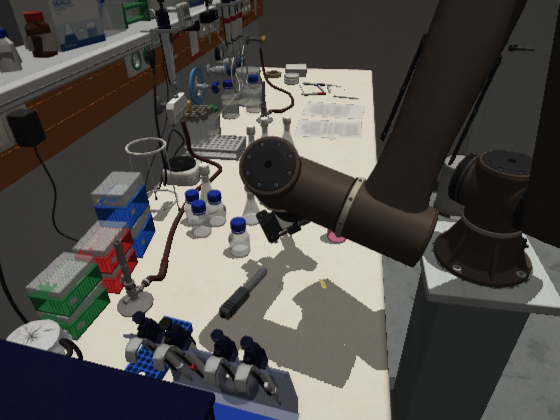

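View pics/top7.png

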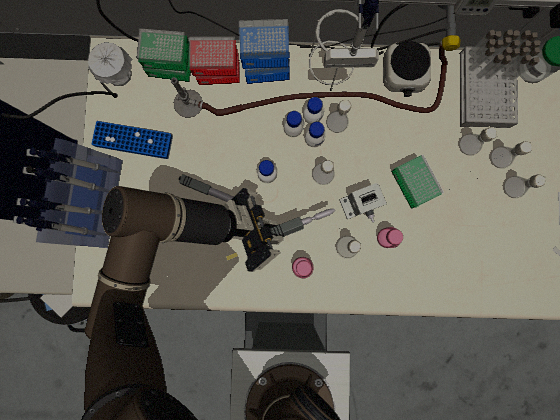

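Run:
```python
import cv2
a=cv2.imread('pics/wrist7.png')[0:110,190:340]; cv2.imwrite('pics/w7c.png',cv2.resize(a,None,fx=5,fy=5,interpolation=cv2.INTER_CUBIC))
from ins import *
s=get_state()
P,r=pose(.045,z=.055); 
c=plan(P,r,n=5)
```

```text
-4.1 -4.2 9.7 0 0 0; -4.1 -4.3 9.8 -0.001 0 0; -4.1 -4.3 9.7 0 0 0; -4.1 -4.2 9.7 0 0 -0.001; -4.1 -4.3 9.8 -0.001 0.001 0
```

View pics/w7c.png

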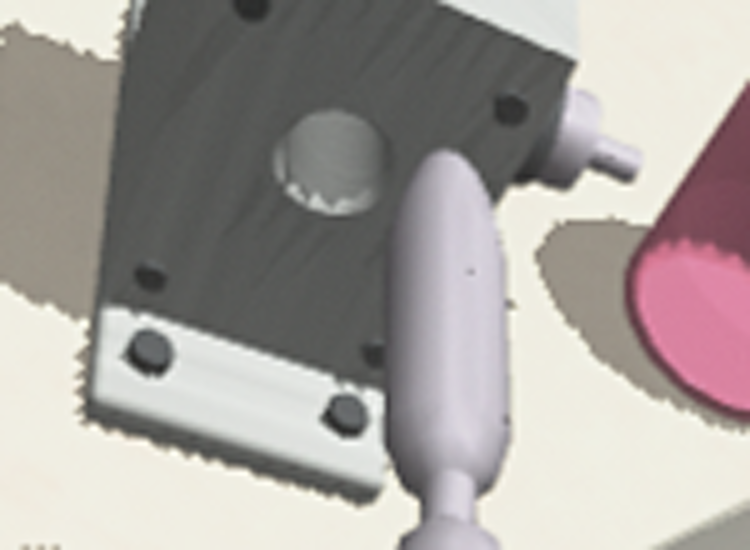

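step_arm --commands "-4 -4 10 0 0 0; -4 -4.5 10 0 0 0; -4 -4.5 10 0 0 0; -4 -4 9.5 0 0 0; -4 -4 9.5 0 0 0; 0 0 0 0 0 0; 0 0 0 0 0 0"

```text
t: 17.75
eef_pos: [0.4695, 0.0464, 0.0691]
ee_rot: [2.603, -0.622, -0.839]
force: [-0.3, -0.4, -1.6]
width: 0.0257
```

Run:
```python
from ins import *
s,w=where();print(w,s['t'],s['width'],s['q'],s['eef_pos'],s['force'])
p=grab_frame('wrist');save(p,'w8')
e=np.array(s['eef_pos']);r=R.from_euler('xyz',s['ee_rot'])
print(proj(p,MOUTH,s),proj(p,e+r.apply(TIP),s),proj(p,e+r.apply(TIP*.6+CEN*.4),s),proj(p,e+r.apply(CEN),s))
a=p['frame'][0:150,200:360,::-1]; cv2.imwrite('pics/w8c.png',cv2.resize(a,None,fx=4,fy=4,interpolation=cv2.INTER_CUBIC))
q=grab_frame('top');save(q,'t8')
```

```text
tip along -43.8 lat -0.6 z 55.4  axis yawerr -0.0004 pitch -0.0016 17.75 0.025724094517882944 [ 0.84737864  0.52300594 -0.70443712  0.51720157 -1.08617957 -0.71481802] [0.46947067 0.04640229 0.06908404] [-0.26344311 -0.39193571 -1.58033175]
[279.77789178 -11.88016408] [280.76706062  30.61335742] [280.73622763  91.85653704] [280.67579795 211.88724765]
```

View pics/w8c.png

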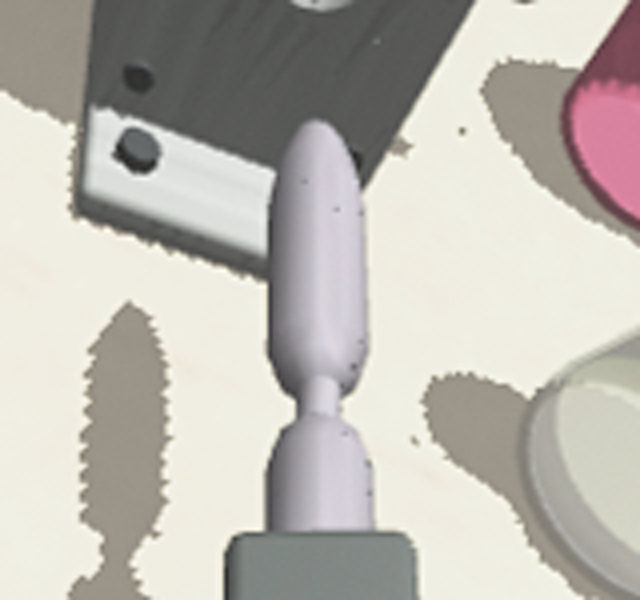

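View pics/w8.png

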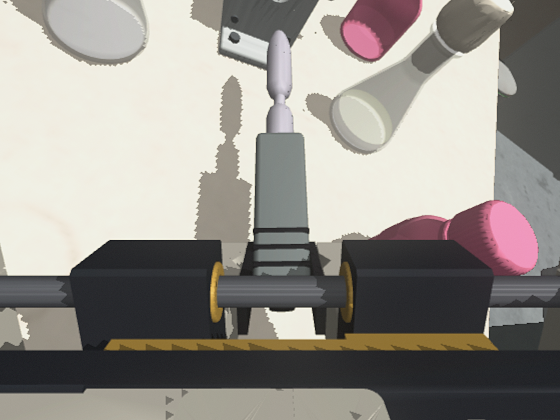

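```bash
sed -i 's/^TIP=.*/TIP=np.array([.12192,-.0008,.12159]);CEN=np.array([.02041,-.0001,.03644])/' ins.py
python3 - <<'E'
from ins import *
s,w=where();print(w)
r0=R.from_euler('xyz',s['ee_rot']);a=r0.apply(TIP-CEN);a/=np.linalg.norm(a)
rc,_=R.align_vectors([U],[a]); r=rc*r0
def P(al): return MOUTH+U*al-r.apply(TIP)
c=plan(P(-.01),r,n=3)
c=plan(P(.02),r,n=4,start=c)
E
```

```text
tip along -44.0 lat 0.5 z 55.0  axis yawerr 0.0056 pitch -0.0046
8.6 -0.2 7.4 -0.001 0.001 0.002; 8.5 -0.3 7.4 -0.002 0 0.002; 8.6 -0.2 7.4 -0.001 0.001 0.001
5.7 0 4.8 0 0 0; 5.8 -0.1 4.8 0 0 0; 5.7 0 4.9 0 0 0; 5.7 -0.1 4.8 0 0 0
```

step_arm --commands "8.6 -0.2 7.4 -0.001 0.001 0.002; 8.6 -0.2 7.4 -0.002 0 0.002; 8.6 -0.2 7.4 -0.001 0.001 0.001; 0 0 0 0 0 0"

```text
t: 18.35
eef_pos: [0.4826, 0.0137, 0.0683]
ee_rot: [2.6, -0.626, -0.844]
force: [0.3, -0.2, -1.9]
width: 0.0255
```

Run:
```python
from ins import *
s,w=where();print(w,s['force'])
p=grab_frame('wrist');save(p,'w9')
a=p['frame'][0:150,200:360,::-1]; cv2.imwrite('pics/w9c.png',cv2.resize(a,None,fx=4,fy=4,interpolation=cv2.INTER_CUBIC))
p=grab_frame('top');save(p,'t9')
a=p['frame'][150:290,210:420,::-1]; cv2.imwrite('pics/t9c.png',cv2.resize(a,None,fx=3.5,fy=3.5,interpolation=cv2.INTER_CUBIC))
```

```text
tip along -8.6 lat -1.3 z 55.0  axis yawerr -0.0014 pitch 0.0004 [ 0.30693232 -0.18828762 -1.90537628]
```

View pics/w9c.png

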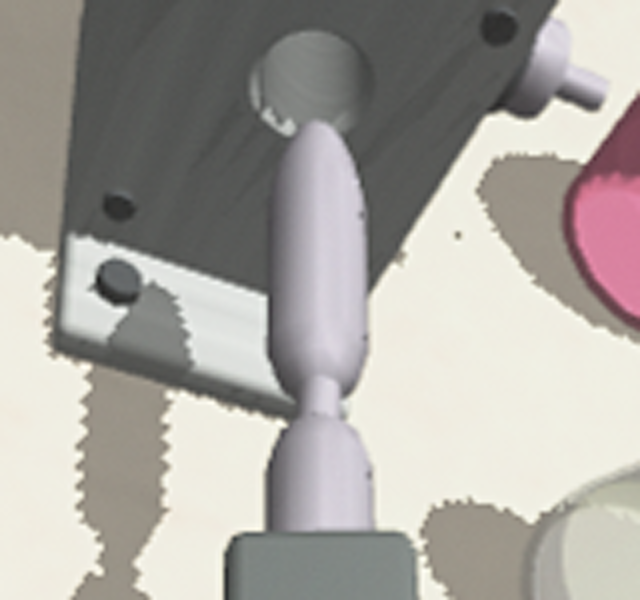

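View pics/t9c.png

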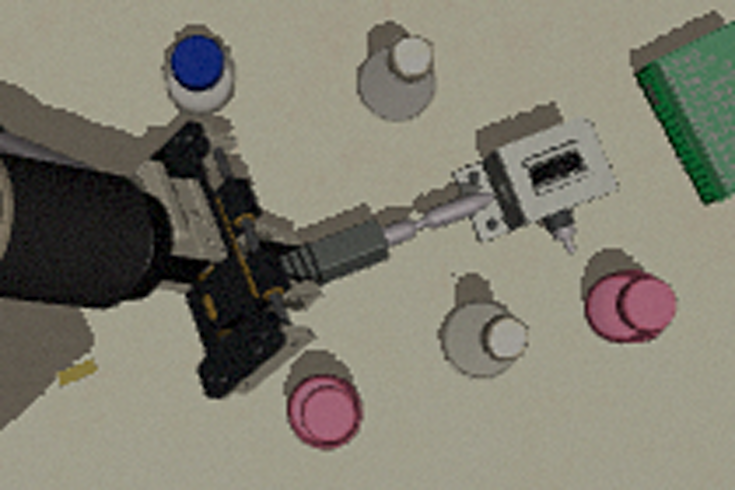

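```bash
cat > go.py <<'E'
from ins import *
import sys
s,w=where();print(w)
r0=R.from_euler('xyz',s['ee_rot']);a=r0.apply(TIP-CEN);a/=np.linalg.norm(a)
rc,_=R.align_vectors([U],[a]); r=rc*r0
def P(al): return MOUTH+U*al-r.apply(TIP)
c=plan(P(float(sys.argv[1])),r,n=int(sys.argv[2]))
E
python3 go.py -.003 2
python3 - <<'E'
from ins import *
s,_=where();r=R.from_euler('xyz',s['ee_rot']);print('U',r.inv().apply(U),'V',r.inv().apply(V),'Z',r.inv().apply([0,0,1]))
E
```

```text
tip along -9.4 lat -0.6 z 54.9  axis yawerr -0.0003 pitch 0.0002
2.5 -0.2 1.9 0 0 0; 2.6 -0.3 2 0 0 0
U [ 0.76612161 -0.0056155   0.6426711 ] V [ 0.26414494 -0.90885146 -0.32282578] Z [ 0.58590539  0.41708212 -0.69480744]
```

step_arm --commands "2.5 -0.7 1.8 0 0 0; 4.2 0 3.5 0 0 0; 4.2 0 3.5 0 0 0; 4.2 0 3.5 0 0 0; 0 0 0 0 0 0; 0 0 0 0 0 0"

```text
t: 19.2
eef_pos: [0.4909, -0.0027, 0.0683]
ee_rot: [2.601, -0.626, -0.843]
force: [0.1, -0.0, -1.8]
width: 0.0254
```

Run:
```python
from ins import *
s,w=where();print(w,s['force'],s['moment'])
p=grab_frame('wrist');save(p,'w10')
a=p['frame'][0:150,200:360,::-1]; cv2.imwrite('pics/w10c.png',cv2.resize(a,None,fx=4,fy=4,interpolation=cv2.INTER_CUBIC))
```

```text
tip along 9.8 lat 0.3 z 54.9  axis yawerr 0.0003 pitch 0.0001 [ 0.08035601 -0.04733986 -1.77803089] [2.92031712 0.04317252 0.01852362]
```

View pics/w10c.png

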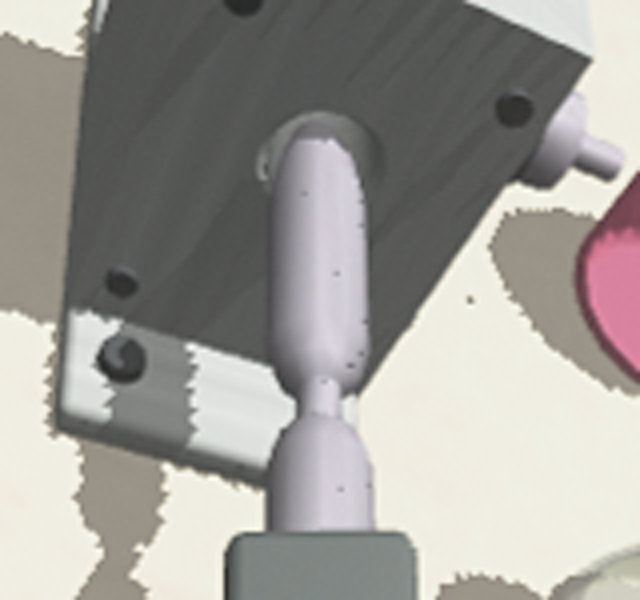

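step_arm --commands "3 0 2.5 0 0 0; 3 0 2.5 0 0 0; 3 0 2.5 0 0 0; 3 0 2.5 0 0 0; 0 0 0 0 0 0"

```text
t: 19.88
eef_pos: [0.4968, -0.0175, 0.0684]
ee_rot: [2.601, -0.626, -0.843]
force: [0.1, 0.7, -1.8]
width: 0.0254
```

```bash
python3 go.py 0.05 7; python3 -c "
from ins import *
s=get_state();print(s['force'],s['width'])"
```

```text
tip along 25.8 lat -0.0 z 55.0  axis yawerr -0.0002 pitch 0.0002
2.7 0 2.2 0 0 0; 2.6 0 2.2 0 0 0; 2.7 0 2.3 0 0 0; 2.6 -0.1 2.2 0 0 0; 2.7 0 2.2 0 0 0; 2.6 0 2.2 0 0 0; 2.7 0 2.3 0 0 0
[ 0.14643242  0.71639799 -1.80800384] 0.025442124780928065
```

step_arm --commands "2.7 0 2.2 0 0 0; 2.6 0 2.2 0 0 0; 2.7 0 2.3 0 0 0; 2.6 0 2.2 0 0 0; 2.7 0 2.2 0 0 0; 2.6 0 2.2 0 0 0; 2.7 0 2.3 0 0 0; 0 0 0 0 0 0"

```text
t: 20.88
eef_pos: [0.5063, -0.0396, 0.0686]
ee_rot: [2.601, -0.626, -0.842]
force: [1.6, -0.5, -1.6]
width: 0.0252
```

```bash
python3 go.py 0.075 7
python3 - <<'E'
from ins import *
s=get_state();print(s['t'],s['force'],s['width'])
p=grab_frame('wrist');save(p,'w11')
p=grab_frame('top');save(p,'t11')
a=p['frame'][150:290,210:420,::-1]; cv2.imwrite('pics/t11c.png',cv2.resize(a,None,fx=3.5,fy=3.5,interpolation=cv2.INTER_CUBIC))
E
```

```text
tip along 49.9 lat 0.5 z 55.2  axis yawerr 0.0008 pitch 0.0003
2.7 0 2.3 0 0 0; 2.8 0 2.4 0 0 0; 2.7 0.1 2.3 0 0 0; 2.7 0 2.4 0 0 0; 2.7 0 2.3 0 0 0; 2.8 0 2.4 0 0 0; 2.7 0 2.3 0 -0.001 0.001
20.875 [ 1.56498165 -0.53746229 -1.57541641] 0.025189892032607932
```

View pics/w11.png

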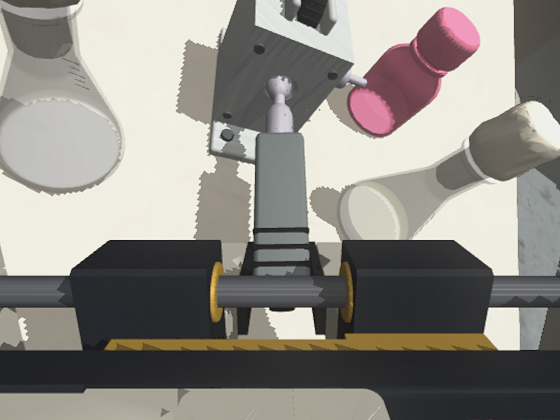

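View pics/t11c.png

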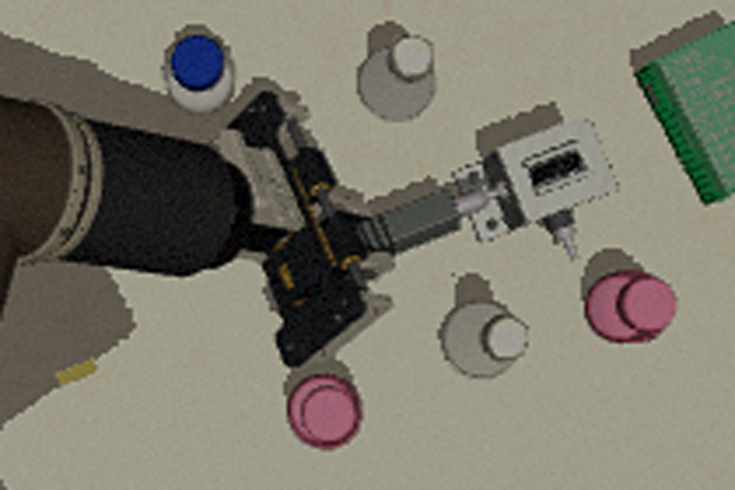

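step_arm --commands "2.7 0 2.3 0 0 0; 2.8 0 2.4 0 0 0; 2.7 0 2.3 0 0 0; 2.7 0 2.4 0 0 0; 2.7 0 2.3 0 0 0; 2.8 0 2.4 0 0 0; 2.7 0 2.3 0 0 0; 0 0 0 0 0 0"

```text
t: 21.98
eef_pos: [0.5159, -0.0629, 0.0684]
ee_rot: [2.601, -0.626, -0.843]
force: [2.8, -1.0, -2.0]
width: 0.0258
```

```bash
python3 go.py 0.089 5
python3 - <<'E'
from ins import *
s=get_state();print(s['t'],s['force'],s['width'])
p=grab_frame('wrist');save(p,'w12')
E
```

```text
tip along 75.0 lat 0.3 z 55.0  axis yawerr 0.0008 pitch 0.0003
2.1 0 1.8 0 0 0; 2.2 0.1 1.8 0 0 0; 2.1 0 1.8 0 0 0; 2.1 0 1.8 0 0 0; 2.2 0 1.8 0 -0.001 0
21.975 [ 2.81696415 -1.04032774 -1.98927134] 0.02577493561091821
```

View pics/w12.png

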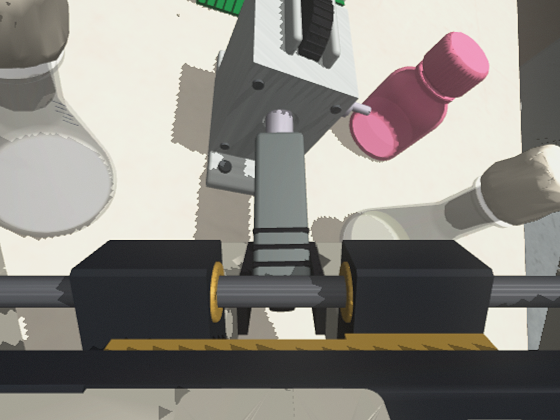

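step_arm --commands "2.1 0 1.8 0 0 0; 2.1 0 1.8 0 0 0; 2.1 0 1.8 0 0 0; 2.1 0 1.8 0 0 0; 1.5 0 1.3 0 0 0; 0 0 0 0 0 0"

```text
t: 22.78
eef_pos: [0.5199, -0.0764, 0.0684]
ee_rot: [2.598, -0.627, -0.843]
force: [5.4, -4.6, -1.4]
width: 0.0256
```

```bash
python3 go.py 0.09 2
python3 - <<'E'
from ins import *
s=get_state();print(s['t'],s['force'],s['force']@U,s['width'])
p=grab_frame('wrist');save(p,'w13')
a=p['frame'][60:180,200:360,::-1]; cv2.imwrite('pics/w13c.png',cv2.resize(a,None,fx=4,fy=4,interpolation=cv2.INTER_CUBIC))
E
```

```text
tip along 89.0 lat -1.5 z 55.2  axis yawerr -0.0010 pitch 0.0015
0.6 -0.6 0.1 0 0 -0.001; 0.5 -0.6 0.1 0.001 -0.001 0
22.775 [ 5.41039905 -4.56131971 -1.38945455] 6.292683973473685 0.02564789109245634
```

View pics/w13c.png

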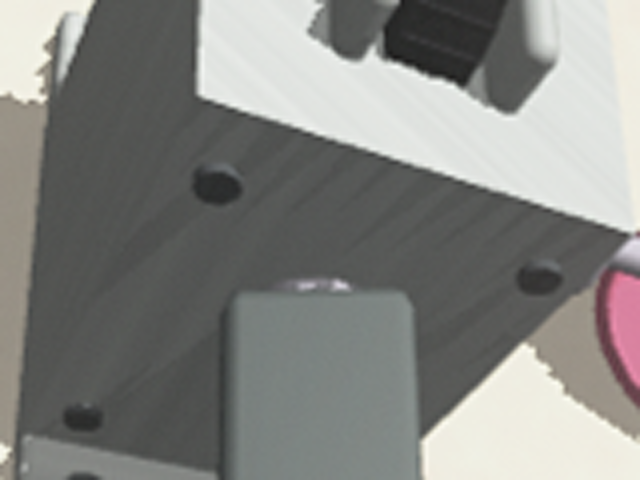

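step_arm --commands "0.8 -0.2 0.6 0 0 0; 0.8 -0.2 0.6 0 0 0; 0 0 0 0 0 0; 0 0 0 0 0 0"

```text
t: 23.32
eef_pos: [0.5215, -0.0768, 0.0681]
ee_rot: [2.601, -0.626, -0.843]
force: [2.8, -1.0, -3.1]
width: 0.0256
```

```bash
python3 go.py 0.09 2
python3 - <<'E'
from ins import *
s=get_state();print(s['t'],s['force'],s['force']@U,s['force']@V,s['width'])
E
```

```text
tip along 90.0 lat 0.0 z 54.7  axis yawerr 0.0002 pitch 0.0003
0.1 0.1 -0.1 0 0 0; 0.1 0 -0.1 0 0 0
23.325 [ 2.75391936 -0.98297619 -3.14540791] 1.9674391017272232 2.1632146015320632 0.025552694585866016
```

step_arm --commands "0.8 0 0.6 0 0 0; 0.8 0 0.6 0 0 0; 0 0 0 0 0 0"

```text
t: 23.7
eef_pos: [0.5222, -0.0774, 0.0679]
ee_rot: [2.603, -0.625, -0.844]
force: [-6.9, 13.5, 1.6]
width: 0.0255
```

Run:
```python
from ins import *
s,w=where();print(w,s['t'],s['force'],s['force']@U,s['force']@V,s['width'])
p=grab_frame('wrist');save(p,'w14')
a=p['frame'][60:180,200:360,::-1]; cv2.imwrite('pics/w14c.png',cv2.resize(a,None,fx=4,fy=4,interpolation=cv2.INTER_CUBIC))
```

```text
tip along 90.8 lat 0.6 z 54.3  axis yawerr 0.0008 pitch -0.0012 23.7 [-6.92671261 13.51633172  1.55832204] -15.141217230248346 -1.1891642138910696 0.025493217573962133
```

View pics/w14c.png

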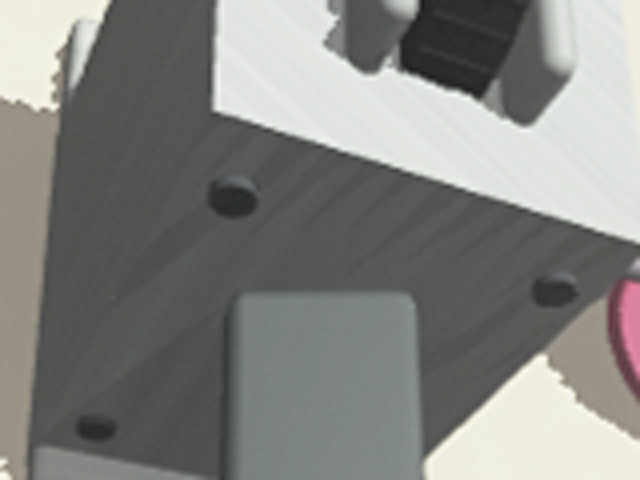

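step_arm --commands "0 0 0 0 0 0; 0 0 0 0 0 0; 0 0 0 0 0 0; 0 0 0 0 0 0; 0 0 0 0 0 0" --jaw 46

```text
t: 24.38
eef_pos: [0.5223, -0.0787, 0.0682]
ee_rot: [2.601, -0.626, -0.843]
force: [-0.1, -0.5, -0.5]
width: 0.0457
```

Run:
```python
from ins import *
s,w=where();print(w,s['t'],s['force'],s['force']@U,s['force']@V,s['width'])
p=grab_frame('wrist');save(p,'w15')
```

```text
tip along 92.0 lat 0.1 z 54.8  axis yawerr 0.0001 pitch 0.0003 24.375 [-0.08132173 -0.4908436  -0.51167089] 0.42170186004925964 -0.2640231139327847 0.04568225065826955
```

View pics/w15.png

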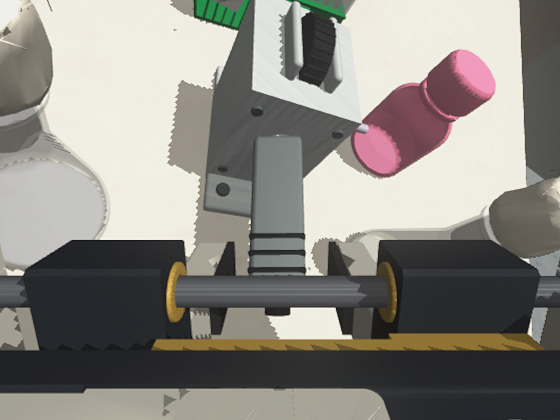

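step_arm --commands "0 0 -10 0 0 0; 0 0 -20 0 0 0; 0 0 -35 0 0 0; 0 0 -45 0 0 0; 0 0 -45 0 0 0; 0 0 -30 0 0 0; 0 0 0 0 0 0"

```text
t: 25.3
eef_pos: [0.5326, 0.0568, 0.1981]
ee_rot: [2.606, -0.626, -0.843]
force: [-0.1, -0.6, 0.1]
width: 0.046
```

Run:
```python
from ins import *
s=get_state();print(s['t'],s['force'],s['q'],s['eef_pos'])
p=grab_frame('wrist');save(p,'w16')
C=MOUTH+.035*U
X=C-.030*U;print(X)
c=plan([X[0],X[1],.24],rot(-2.746),step=40,ang=.13)
```

```text
25.3 [-0.10839592 -0.5507607   0.13838735] [ 0.78263535  0.41981728 -0.4764088   0.50666194 -1.36056077 -0.51914027] [0.53256628 0.05682236 0.19813967]
[ 0.54902495 -0.1591146   0.055     ]
11 5.2 8.2 -0.015 -0.058 0.108; 11.9 3.8 7.6 -0.014 -0.059 0.108; 12.6 2.4 6.9 -0.015 -0.058 0.108; 13.2 0.9 6.2 -0.014 -0.059 0.108; 13.6 -0.6 5.4 -0.015 -0.058 0.109; 13.7 -2.2 4.6 -0.015 -0.059 0.108; 13.7 -3.8 3.7 -0.014 -0.058 0.108; 13.3 -5.2 2.9 -0.015 -0.059 0.108
12.9 -6.7 2 -0.015 -0.058 0.108; 12.1 -8.1 1.2 -0.014 -0.059 0.108; 11.2 -9.3 0.4 -0.015 -0.058 0.108; 10.2 -10.6 -0.4 -0.014 -0.059 0.109; 8.9 -11.5 -1.1 -0.015 -0.058 0.108; 7.6 -12.4 -1.8 -0.015 -0.059 0.108; 6 -13.1 -2.4 -0.014 -0.058 0.108
```

View pics/w16.png

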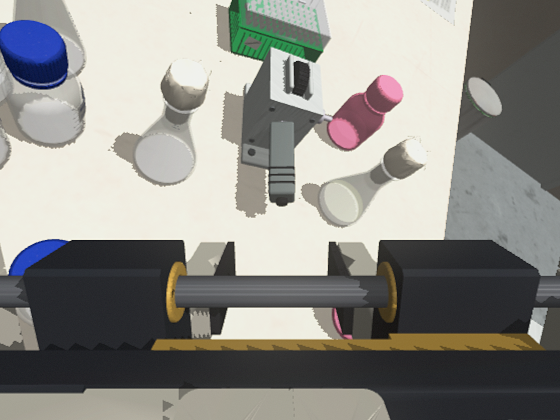

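step_arm --commands "11 5 8 -0.015 -0.058 0.108; 12 4 7.5 -0.014 -0.059 0.108; 12.5 2.5 7 -0.015 -0.058 0.108; 13 1 6 -0.014 -0.059 0.108; 13.5 -0.5 5.5 -0.015 -0.058 0.109; 13.5 -2 4.5 -0.015 -0.059 0.108; 13.5 -4 3.5 -0.014 -0.058 0.108; 13.5 -5 3 -0.015 -0.059 0.108" --jaw 0

```text
t: 26.35
eef_pos: [0.5393, -0.0605, 0.219]
ee_rot: [3.08, -0.409, -1.971]
force: [-0.4, 0.2, -0.4]
width: 0.0006
```

step_arm --commands "13 -6.5 2 -0.015 -0.058 0.108; 12 -8 1 -0.014 -0.059 0.108; 11 -9.5 0.5 -0.015 -0.058 0.108; 10 -10.5 -0.5 -0.014 -0.059 0.109; 9 -11.5 -1 -0.015 -0.058 0.108; 7.5 -12.5 -2 -0.015 -0.059 0.108; 6 -13 -2.5 -0.014 -0.058 0.108; 0 0 0 0 0 0"

```text
t: 27.35
eef_pos: [0.5471, -0.1605, 0.2401]
ee_rot: [-3.141, -0.002, -2.751]
force: [0.5, -0.3, 0.6]
width: 0.0005
```

Run:
```python
from ins import *
s=get_state();print(s['t'],s['force'],s['q'],s['eef_pos'],s['ee_rot'],s['width'])
p=grab_frame('wrist');save(p,'w17')
C=MOUTH+.035*U
for z in(.108,.09):print(proj(p,[C[0],C[1],z],s))
X=C-.018*U
c=plan([X[0],X[1],.15],rot(-2.746),step=30)
r=R.from_euler('xyz',s['ee_rot']);print(r.inv().apply(U))
```

```text
27.35 [ 0.4997842  -0.33226993  0.58492146] [ 0.05858807  0.19572845 -0.2407674   0.00140028 -1.1357991  -1.23894386] [ 0.54705281 -0.16049106  0.24012174] [-3.14088126e+00 -1.83064106e-03 -2.75056172e+00] 0.0005436477867757467
[243.86191228 206.33167171]
[246.08792113 200.52429937]
-0.6 -3 22.5 0 -0.001 -0.001; -0.5 -2.9 22.5 0 -0.001 0; -0.5 -3 22.4 -0.001 0 -0.001; -0.5 -3 22.5 0 -0.001 0
[-4.16537834e-03 -9.99991077e-01  7.03757357e-04]
```

View pics/w17.png

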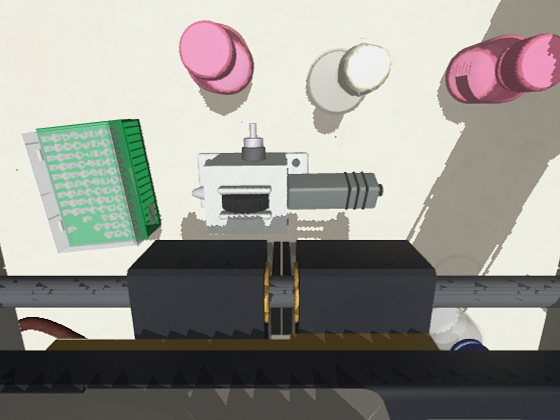

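Run:
```python
from ins import *
C=MOUTH+.035*U
X=C-.009*U
c=plan([X[0],X[1],.139],rot(-2.746),step=26)
```

```text
-0.6 -5.2 25.2 0 -0.001 -0.001; -0.5 -5.2 25.3 0 -0.001 0; -0.5 -5.2 25.2 -0.001 0 -0.001; -0.5 -5.3 25.2 0 -0.001 0
```

step_arm --commands "-0.5 -5 25 0 -0.001 -0.001; -0.5 -5 25 0 -0.001 0; -0.5 -5.5 25 0 0 -0.001; -0.5 -5.5 23 0 0 0; 0 0 2 0 0 0; 0 0 0 0 0 0; 0 0 0 0 0 0"

```text
t: 28.28
eef_pos: [0.5589, -0.1775, 0.1416]
ee_rot: [-3.139, 0.002, -2.744]
force: [0.2, -0.3, 0.1]
width: 0.0002
```

step_arm --commands "0 0 2 0 0 0; 0 0 1.5 0 0 0; 0 0 0 0 0 0"

```text
t: 28.65
eef_pos: [0.5583, -0.1777, 0.1371]
ee_rot: [-3.14, 0.0, -2.745]
force: [0.0, 0.2, -0.9]
width: 0.0003
```

step_arm --commands "0 0 1.5 0 0 0; 0 0 1 0 0 0; 0 0 0 0 0 0"

```text
t: 29.02
eef_pos: [0.5583, -0.1777, 0.1344]
ee_rot: [-3.14, 0.0, -2.745]
force: [0.2, 0.0, 0.4]
width: 0.0005
```

step_arm --commands "0 0 1 0 0 0; 0 0 0 0 0 0"

```text
t: 29.28
eef_pos: [0.5584, -0.1777, 0.1334]
ee_rot: [-3.14, 0.0, -2.745]
force: [-0.4, 0.3, -0.7]
width: 0.0004
```

step_arm --commands "0 0 0.7 0 0 0; 0 0 0 0 0 0"

```text
t: 29.52
eef_pos: [0.5585, -0.1777, 0.133]
ee_rot: [-3.14, 0.001, -2.745]
force: [-0.5, -0.5, 2.6]
width: 0.0006
```

step_arm --commands "0 0 0.6 0 0 0; 0 0 0 0 0 0"

```text
t: 29.78
eef_pos: [0.5586, -0.1778, 0.1326]
ee_rot: [-3.14, 0.001, -2.745]
force: [-0.2, 0.6, 3.4]
width: 0.0004
```

step_arm --commands "0 0 0.6 0 0 0; 0 -2 0 0 0 0; 0 -3 0 0 0 0; 0 -3 0 0 0 0; 0 0 0 0 0 0"

```text
t: 30.4
eef_pos: [0.5621, -0.1857, 0.1331]
ee_rot: [-3.139, 0.001, -2.745]
force: [-1.9, -0.4, 11.2]
width: 0.0006
```

step_arm --commands "0 -3 0 0 0 0; 0 -3 0 0 0 0; 0 0 0 0 0 0"

```text
t: 30.78
eef_pos: [0.5645, -0.1913, 0.1329]
ee_rot: [-3.139, 0.002, -2.745]
force: [-1.6, -1.0, 9.7]
width: 0.0005
```

step_arm --commands "0 -3 0 0 0 0; 0 -3 0 0 0 0; 0 0 0 0 0 0"

```text
t: 31.15
eef_pos: [0.5667, -0.1964, 0.1322]
ee_rot: [-3.139, 0.001, -2.745]
force: [-1.3, -0.7, 5.7]
width: 0.0003
```

Run:
```python
from ins import *
s=get_state();print(s['t'],s['force'],(s['eef_pos']-MOUTH)@U-.035)
p=grab_frame('wrist');save(p,'w18')
a=p['frame'][130:250,180:340,::-1]; cv2.imwrite('pics/w18c.png',cv2.resize(a,None,fx=4,fy=4,interpolation=cv2.INTER_CUBIC))
```

```text
31.15 [-1.25410318 -0.71174004  5.67182238] 0.011196288354133756
```

View pics/w18c.png

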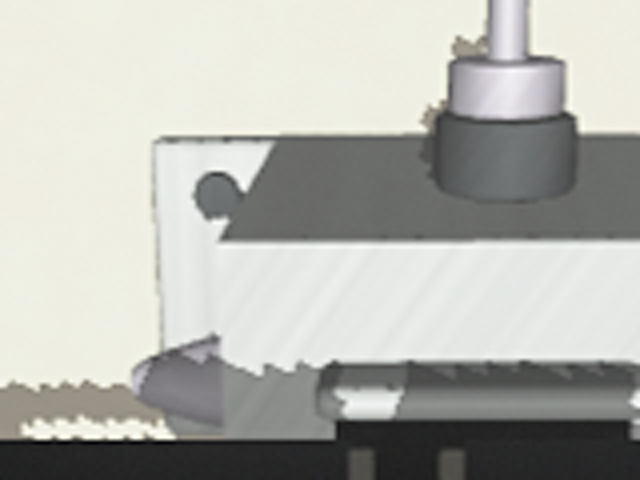

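step_arm --commands "0 0 -6 0 0 0; 0 10 0 0 0 0; 0 10 0 0 0 0; 0 0 4 0 0 0; 0 0 1.6 0 0 0; 0 0 0 0 0 0"

```text
t: 31.95
eef_pos: [0.5587, -0.1778, 0.1323]
ee_rot: [-3.14, 0.001, -2.745]
force: [-0.6, 0.8, 4.5]
width: 0.0003
```

step_arm --commands "0 -2 0.2 0 0 0; 0 -3 0 0 0 0; 0 -3 0 0 0 0; 0 -3 0 0 0 0; 0 0 0 0 0 0"

```text
t: 32.58
eef_pos: [0.5634, -0.1887, 0.1331]
ee_rot: [-3.139, 0.001, -2.745]
force: [-1.5, -1.2, 9.2]
width: 0.0003
```

step_arm --commands "0 -3 0 0 0 0; 0 -3 0 0 0 0; 0 -3 0.2 0 0 0; 0 0 0 0 0 0"

```text
t: 33.08
eef_pos: [0.5666, -0.1962, 0.1322]
ee_rot: [-3.14, 0.001, -2.745]
force: [-1.8, 3.6, 6.8]
width: 0.0004
```

step_arm --commands "0 0 -6 0 0 0; 0 10 0 0 0 0; 0 10 0 0 0 0; 0 0 4 0 0 0; 0 0 1.8 0 0 0; 0 0 0 0 0 0"

```text
t: 33.83
eef_pos: [0.5586, -0.1776, 0.1321]
ee_rot: [-3.14, 0.001, -2.745]
force: [-2.4, 3.3, 6.0]
width: 0.0004
```

step_arm --commands "0 -2 0.2 0 0 0; 0 -3 0 0 0 0; 0 -3 0 0 0 0; 0 0 0 0 0 0"

```text
t: 34.33
eef_pos: [0.5615, -0.1836, 0.1328]
ee_rot: [3.142, 0.001, -2.745]
force: [-6.7, 12.5, 15.2]
width: 0.0005
```

step_arm --commands "0 -3 0 0 0 0; 0 -3 0 0 0 0; 0 -2 0 0 0 0; 0 0 0 0 0 0"

```text
t: 34.83
eef_pos: [0.5654, -0.1918, 0.1328]
ee_rot: [-3.14, 0.002, -2.745]
force: [-2.2, 7.4, 11.3]
width: 0.0003
```

step_arm --commands "0 0 -6 0 0 0; 0 0 -30 0 0 0; 0 0 -40 0 0 0; 0 10 -40 0 0 0; 0 20 0 0 0 0; 0 0 0 0 0 0; 0 0 0 0 0 0"

```text
t: 35.7
eef_pos: [0.5526, -0.1647, 0.2468]
ee_rot: [-3.141, -0.001, -2.745]
force: [0.2, 0.3, -0.9]
width: 0.0006
```

Run:
```python
from ins import *
s=get_state();print(s['t'],s['force'],s['eef_pos'])
p=grab_frame('wrist');save(p,'w19')
a=p['frame'][100:270,130:400,::-1]; cv2.imwrite('pics/w19c.png',cv2.resize(a,None,fx=2.9,fy=2.9,interpolation=cv2.INTER_CUBIC))
tipX=MOUTH+.09*U; print('tip pred',proj(p,tipX,s),'handle rear',proj(p,MOUTH-.085*U+[0,0,.0],s))
q=grab_frame('side');save(q,'s19')
q=grab_frame('top');save(q,'t19')
```

```text
35.7 [ 0.17478202  0.34982292 -0.87227464] [ 0.55255562 -0.16469432  0.24675295]
tip pred [199.49440584 185.53168485] handle rear [380.94663831 185.65444624]
```

View pics/w19c.png

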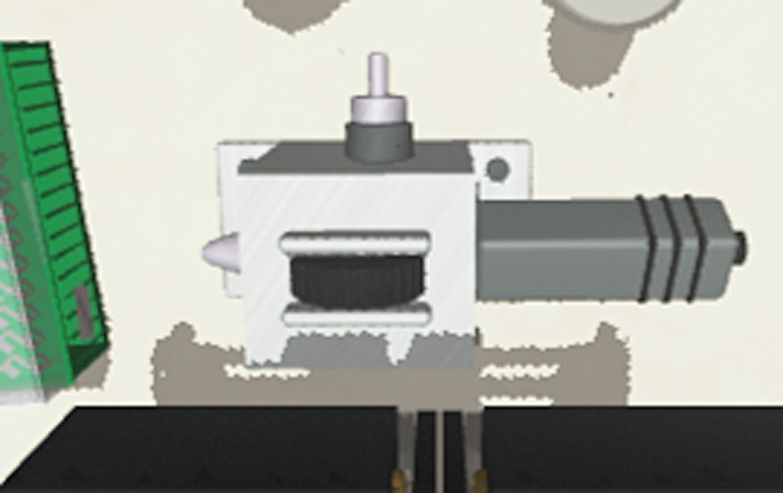

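View pics/t19.png

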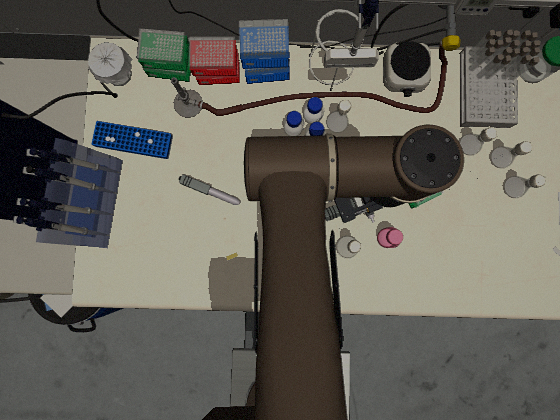

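View pics/s19.png

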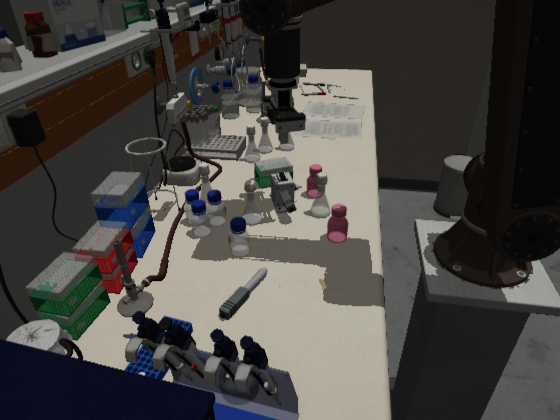

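```bash
python3 -c "
from station import *
print(job_done())"
```

```text
the job is handed in; nothing more can be done
None
```

The job is done and handed in at about 36 s of the 72 s allowed; no verdict was reported.

- **Bottle:** I moved it by its cap to about (0.63, 0.08). It stands upright there in the last side picture.
- **Probe:** I gripped the grooved probe near the rear of its handle, with the gripper leaned back and rolled so that it passed the flasks and a pink bottle. It slid past the plunger until the handle met the clamp's face at about 15 N, and I let go. In the last wrist picture the handle is still flush with the face and the tip stands out of the back.
- **Thumbwheel:** I rolled it with closed fingertips in two strokes. On the second stroke the resistance rose to about 4 N, and a third stroke was held at about 14 N while the finger slid, so I take it to be at its stop. The wheel's angle itself could not be read.
- **Other things:** The flasks, tip box, thick-stemmed probe and pink bottles look unmoved in the last pictures. The arm hid part of the last top view, so there I relied on the side and wrist pictures. The force readings at the end were about zero, with the gripper clear of everything.

No check failed or disagreed.

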